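# Refit the burner knob and hold the gas valve in

## Robot

A 6-joint arm with a two-finger parallel gripper is mounted at the origin on a cart in front of the work surface, level with it; the furniture and walls round the work are solid. World frame = base frame: x ahead of the robot, y to its left, z up, the work surface at z = 0. Lengths are in m, angles in rad, forces in N, time in s.
With the tool pointing down it reaches from about 0.3 to 0.95 m from the base axis. Payload 3.1 kg.
Tool frame: the origin (TCP) lies at the very end of the fingers, on their centre line; the grasp point (between the pads) lies 19 mm behind it; z points along the fingers, y is the line along which they close (so a half turn about z gives the same grasp; the last joint's range is limited). The gripper opens to 85 mm and grips with 20 to 120 N. Pads are 22 mm wide; open, the fingers measure 114 mm over their backs; the gripper's body (76 mm by 85 mm) begins 54 mm behind the grasp point. The pads swing forward as they close: fully open they stand 13 mm farther back than shut.
Start: joints at [1.137, 0.308, 1.634, -0, 1.2, -0.07], TCP at [0.222, 0.584, 0.231] pointing down, gripper open.
Joint ranges: [-3.06, 3.06], [-0.79, 1.96], [0.05, 2.63], [-1.19, 4.34], [0.05, 2.64], [-2.94, 2.94]. Speed limits (rad/s): [2.79, 2.79, 3.14, 3.14, 3.14, 3.14].

## Interface

Orientations are given as [roll, pitch, yaw] about the fixed x, y, z axes, in that order (R = Rz(yaw) Ry(pitch) Rx(roll)).
In Python, from workcell import bot gives the robot as it stands.
- The arm moves only by the shell command python3 -m pendant 'ROWS' [FORCE]. ROWS is JSON, a list of rows, each an object with "grip": the opening, from 0 (shut) to 1 (fully open); "xyz": the shift along the tool's x, y, z in m, a list of three; "roll": the turn about the tool's z in rad. A call has 1 to 5 rows; each row is the pose to reach, as a shift and turn from the pose commanded when the call began, along the tool's axes at that moment; what a row does not reach only later rows make up. A row lasts 1/12 s, in which the tool goes at most 41.7 mm and 7.16 degrees, less where a joint would pass 70% of its speed; a pose out of reach is approached as far as the arm can. A call with a gripper value outside its range is refused whole. The fingers move at their own pace and stop on an object; FORCE is the grip in N (left out, the last holds). Time passes only in rows, so rows that repeat a pose let the fingers close. It gives the time, the measured TCP pose, the force, the opening and the grip force at its end, in the units of the state.
- bot.get_state(): the state, without advancing time (a new reading comes with each control period).
- bot.read_camera(name): name is "scene" or "top" or "wrist"; returns (picture, depth): 400x640x3 uint8, red, green, blue; 400x640 float32, m along the optical axis (not along the pixel's ray), 0 where there is no reading.
- bot.camera_params(name): a dict with "intrinsics" (3x3 intrinsics, pixels), "dist_coeffs" ([k1, k2, p1, p2, k3] as OpenCV has them; the pictures are not rectified), "position" and "rotation" of the camera in the world. Camera axes: x right, y up, looking along -z (the intrinsics and any distortion apply to the point x, -y, -z); pixel columns grow to the right and rows downward; lengths in m; the calibration is good to about 2 mm. A picture is of the moment at which its call begins: read the wrist's pose just before it. camera_params takes no time and is no camera call; for the wrist camera it gives the pose at the moment of the call.
- bot.hand_in(): hands the job in; it is judged then, once.
Trained networks look in the newest picture that a camera, given by its name, has taken for a name from the list of things; names that differ only in an ending like _2 or _b are one class to them, and where a whole thing is asked for, a point or a joint stands for the part that bears it (a point fixed in the world has none). Each returns a list of dicts, best first, with "p" (0 to 1); they miss things now and then, are a little off and sometimes report something else, mostly with a low value. They report only what shows in the picture. A call takes as long as a camera call. They do not tell look-alikes from the thing itself.
- bot.spot_in(camera, target): "bbox" ([centre column, centre row, width, height] as shares, 0 to 1, of the picture: columns of its width, rows of its height, round what is visible of it).
- bot.pinpoint(camera, target): "xy" ([column, row] as shares, 0 to 1, of the picture: columns of its width, rows of its height: a listed point, or the origin of a listed thing).
The state is a dict: "time_s": time; "qpos": joint angles; "joint_velocities": joint speeds; "tau": joint torques, N m; "ee_pos": TCP position; "eef_rot": TCP orientation; "ft_force": force on the tool from outside, world axes, zero at the start; "ft_torque": the same for the moment, N m; "opening": finger opening in m; "finger_force": force on a finger pad.
Only numpy, scipy, OpenCV 4.12 (cv2) and the standard library are available. Lean on these libraries where they do the work, as an engineer would, in place of code of your own. Each camera call takes 0.05 s, during which the arm holds its last target. There are 200 camera calls.

## Task

First turn the small cooker's timer knob back until its pointer reads zero (the long bar on its scale). Then push the loose burner knob fully home onto the bare D-shaped spindle beside it, press it right in against the valve's spring, and finish while still holding it pressed in; do not let go. Leave the other things where they are.

Things in the scene. Friction and masses are not known exactly. Their poses are not given: they have to be found in the camera images.
- cooker: fixed portable one-burner gas cooker, a low box 180 (x) x 220 (y) x 60 mm, white with a steel top; origin at the centre of its underside, z up, top panel at z +60 mm. Burner and wire pan support (31 mm above the panel) at its +x side, from x -20 mm on; the strip at -x carries the timer knob at (-58, +60) mm and the bare spindle at (-58, -60) mm
- timer_knob (a joint): angle of the timer knob in rad: 0 = pointer at zero (at the long bar on the panel, on the knob's +x side in the cooker's frame), growing clockwise seen from above; starts 0.5 to 1.3 and must be turned back anticlockwise. Turns about the vertical from -0.6 to 2.2, no detent or stop at zero, stays where it is left (light friction, about 0.04 N m)
- timer_grip (a point): point on the timer knob's axis, 22.5 mm above the panel, at the height to grip. Turns with the knob: x = direction its pointer points, z up. The black bar grip is 40 mm long along x and 20 mm wide along y, its top 31 mm above the panel, on a 44 mm disc 4.5 mm high; a light line on top marks the pointer end (+x)
- spindle_tip (a point): centre of the top of the bare steel D-shaped spindle, 28 mm above the panel while not pressed. Shaft radius 6 mm with one flat 3 mm from the axis; the last 3.5 mm taper to 62 percent. Axes: z up, x = the direction the flat faces. Starts up to 0.7 rad either way from the cooker's x; it turns only stiffly (0.25 N m). It moves with the spindle
- spindle_press (a joint): how far the spindle is pressed down into the cooker, m: 0 free, 0.006 at its stop; spring 3.6 N at the start of the travel, 9 N at the stop
- burner_knob_center (a point): centre, half-way up, of the loose black burner knob (48 to 84 g), standing upright on the worktop: a bar with rounded corners, 34 mm high, 42 mm long along x, 28 mm wide along y. Axes: z up, x toward the pointer end, marked by a light line on top. Fully home, this centre is 3 mm below the spindle's tip and its underside 8 mm above the panel
- burner_knob_bore (a point): centre of the burner knob's underside: mouth of its D-shaped bore, 20 mm deep, mouth chamfered 2 mm. Bore radius 7 mm, flat 4 mm from the axis on the pointer (+x) side, so knob x must match spindle x within about 0.15 rad to go on. Axes as the knob's
- burner_knob_pointer (a point): point on the top edge of the burner knob at its pointer end, 19 mm along x from the axis and 17 mm above the knob's centre
- coffee_pod: bystander: dark coffee capsule, 54 mm round, 31 mm high; origin at the centre of its underside
- garlic: bystander: garlic bulb, 60 mm, 58 mm high; origin at its underside
- salt_mill: bystander: mill with a pale body, 52 mm round, 144 mm high; origin at the centre of its underside
- teaspoon: bystander: steel teaspoon, 130 mm, lying in front of the hob; origin at its underside
Mind the look-alikes: they are no part of the job. Of the things that look like the part that bears burner_knob_center, the smaller one is meant.

How it is judged:
On the way, in this order (a step that is already met when the one before it is completed fails the run):
1. the timer knob's pointer reads zero (value of joint timer_knob between -0.12 and 0.12 rad), for 0.3 s.
2. the burner knob is home on the spindle and pressed in, held by the fingers (z of burner_knob_center in the frame of spindle_tip below 0 m and horizontal distance between burner_knob_center and spindle_tip below 0.003 m and angle between burner_knob_center's own z axis and vertical below 0.12 rad and x of burner_knob_pointer in the frame of spindle_tip above 0.015 m and value of joint spindle_press above 0.0035 m and contact force between the fingers and burner_knob above 2 N), for 0.5 s.
At the end, for the whole second after the job is handed in: timer at zero within 0.12 rad; burner knob upright (0.12 rad), its centre below the spindle tip and within 3 mm of its axis, pointer on the side of the flat; the fingers still push on it (over 2 N) and keep the spindle pressed in more than 3.5 mm (all of step 1 and all of step 2); the arm keeps its last pose, push and grip.
It fails at once if a bystander was moved more than 30 mm (distance of any of coffee_pod, garlic, salt_mill, teaspoon from where it was at the start of the episode above 0.03 m).
It also fails if it takes over 58 s, if anything falls off the work surface, if the arm or the gripper's body presses on something with over 40 N, if the wrist force passes 120 N, or if a joint passes its speed limit or range.

## Working session

There is one attempt and no reset: what is moved stays moved. The work goes in short steps, Python scripts to look and compute and a shell command to move; the robot and the scene stay as the last step left them, time stands still between calls to the robot, and variables do not carry over. Pictures are saved under pics/ and viewed, at most 10 in all, crops included, and the job is handed in when it is done.

```bash
mkdir -p pics; ls; cat > h.py <<'E'
import numpy as np, cv2
from workcell import bot
def ray(cam,uv,P=None):
    P=P or bot.camera_params(cam); K=np.array(P["intrinsics"]);d=np.array(P["dist_coeffs"])
    u=cv2.undistortPoints(np.array([[uv]],float),K,d)[0,0]
    R=np.array(P["rotation"]); 
    return np.array(P["position"]),R@np.array([u[0],-u[1],-1.0])
def atz(cam,uv,z,P=None):
    o,r=ray(cam,uv,P); return o+r*(z-o[2])/r[2]
def bydepth(cam,uv,d,P=None):
    o,r=ray(cam,uv,P); return o+r*d
def proj(cam,X,P=None):
    P=P or bot.camera_params(cam); R=np.array(P["rotation"]);c=(np.atleast_2d(X)-np.array(P["position"]))@R
    c=c*[1,-1,-1]
    return cv2.projectPoints(c,np.zeros(3),np.zeros(3),np.array(P["intrinsics"]),np.array(P["dist_coeffs"]))[0][:,0]
def save(cam,name):
    im,d=bot.read_camera(cam); cv2.imwrite(f"pics/{name}.png",im[:,:,::-1]); return im,d
E
python3 - <<'E'
from h import *
s=bot.get_state(); print(s)
im,d=save("top","top0"); np.save("top0.npy",d)
for t in ["cooker","timer_grip","spindle_tip","burner_knob_center","burner_knob_pointer","coffee_pod","garlic","salt_mill","teaspoon"]:
    for q in bot.pinpoint("top",t)[:3]:
        uv=np.array(q["xy"])*[640,400]; i=uv.astype(int)
        print(t,round(q["p"],2),uv.round(1),bydepth("top",uv,d[i[1],i[0]]).round(3))
E
```

```text
pics
{'time_s': 0.0, 'qpos': array([ 1.13730320e+00,  3.09048007e-01,  1.63522286e+00, -8.80401560e-06,
        1.19970637e+00, -6.97151888e-02]), 'joint_velocities': array([ 3.00075465e-05, -6.56589283e-04, -7.17628563e-04,  1.53944958e-03,
        7.99458664e-04,  1.71587966e-03]), 'tau': array([ 1.06977412e-03, -4.15262747e+01, -2.76669198e+01, -1.41052928e-04,
        1.02632921e-02,  8.50632802e-06]), 'ee_pos': array([0.22206007, 0.58331548, 0.23000302]), 'eef_rot': array([-3.13921329e+00, -1.57929720e-04,  2.77781773e+00]), 'ft_force': array([-0.38926668, -0.86222518, -0.35037167]), 'ft_torque': array([-0.03897063,  0.01965877,  0.00197624]), 'finger_force': 0.0, 'opening': 0.08528278853528126}
cooker 0.67 [292.2 202. ] [2.336 1.865 3.233]
cooker 0.17 [265.5 216.9] [2.28  1.809 3.177]
timer_grip 0.52 [266.1 219.5] [2.271 1.8   3.168]
burner_knob_center 0.75 [373.  191.7] [2.394 1.923 3.291]
burner_knob_center 0.74 [409.4 189.7] [2.426 1.955 3.323]
burner_knob_pointer 0.64 [378.5 200. ] [2.394 1.923 3.291]
burner_knob_pointer 0.51 [414.8 182.2] [2.432 1.961 3.329]
garlic 0.84 [410.4 228.5] [2.396 1.925 3.293]
garlic 0.37 [455.4 160.3] [2.404 1.933 3.301]
salt_mill 0.74 [454.7 157.7] [2.395 1.924 3.292]
teaspoon 0.73 [182.5 239.5] [2.357 1.886 3.254]
```

```bash
python3 - <<'E'
from h import *
print(bot.camera_params("top")); print(ray("top",[320,200])); print(bydepth("top",[320,200],1.0))
E
```

```text
{'intrinsics': array([[466.00934899,   0.        , 325.33827687],
       [  0.        , 466.00934899, 203.75398898],
       [  0.        ,   0.        ,   1.        ]]), 'dist_coeffs': array([-0.04527126,  0.        ,  0.        ,  0.        ,  0.        ]), 'position': array([ 0.40437748, -0.06665929,  1.30110749]), 'rotation': array([ 0.09909229, -0.02265002, -1.55915239])}
(array([ 0.40437748, -0.06665929,  1.30110749]), np.float64(1.55783479156731))
[1.96221227 1.4911755  2.85894228]
```

View pics/top0.png

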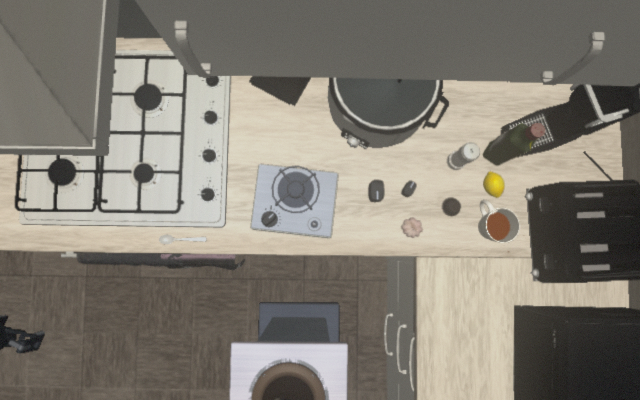

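The top picture shows the cooker around (295,200). Its timer knob is at (269,219) and its bare spindle at (314,224). There are two candidates for the burner knob: (377,190), which is larger, and (409,188), which is smaller. The smaller one fits the description. I'll fix the helper, since "rotation" is given as rpy, then enlarge a crop to confirm.

```bash
sed -i 's/np.array(P\["rotation"\])/Rot.from_euler("xyz",P["rotation"]).as_matrix()/; 1a from scipy.spatial.transform import Rotation as Rot' h.py
python3 - <<'E'
from h import *
d=np.load("top0.npy"); im=cv2.imread("pics/top0.png")
for n,uv in dict(cooker=[295,200],timer=[269,219],spin=[314,224],big=[377,190],small=[409,188],pod=[452,207],garlic=[411,228],mill=[463,155],spoon=[182,239],lemon=[495,184],table=[400,210]).items():
    print(n,d[uv[1],uv[0]].round(3),bydepth("top",uv,d[uv[1],uv[0]]).round(3))
a=cv2.resize(im[150:245,245:440],None,fx=4,fy=4,interpolation=cv2.INTER_CUBIC); cv2.imwrite("pics/crop0.png",a)
for uv in [[382,179],[370,201],[402,190],[414,184]]: print(uv,atz("top",uv,0.034).round(4))
ims,ds=save("scene","scene0"); print(bot.camera_params("scene")["position"])
E
```

```text
cooker 1.245 [ 0.537 -0.012  0.061]
timer 1.209 [0.483 0.053 0.091]
spin 1.214 [ 0.472 -0.064  0.088]
big 1.268 [ 0.569 -0.234  0.046]
small 1.285 [ 0.578 -0.324  0.033]
pod 1.282 [ 0.527 -0.444  0.033]
garlic 1.26 [ 0.467 -0.326  0.047]
mill 1.192 [ 0.651 -0.444  0.136]
spoon 1.276 [0.43  0.299 0.013]
lemon 1.273 [ 0.59  -0.559  0.05 ]
table 1.31 [ 0.519 -0.305  0.001]
[382, 179] [ 0.6015 -0.2494  0.034 ]
[370, 201] [ 0.54   -0.2163  0.034 ]
[402, 190] [ 0.5717 -0.3047  0.034 ]
[414, 184] [ 0.5889 -0.3381  0.034 ]
[-0.20147328  0.31161623  0.69636551]
```

View pics/crop0.png

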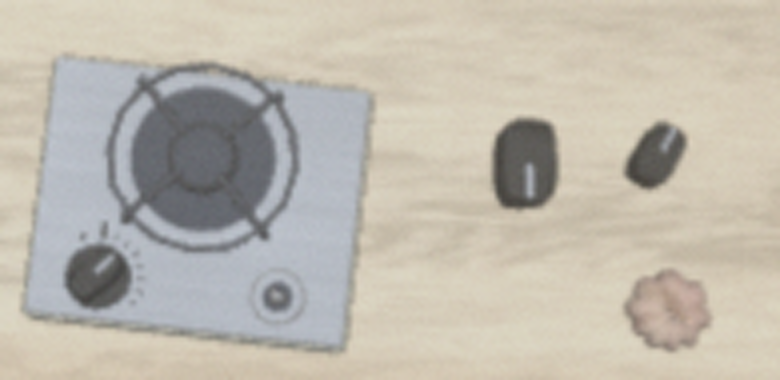

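View pics/scene0.png

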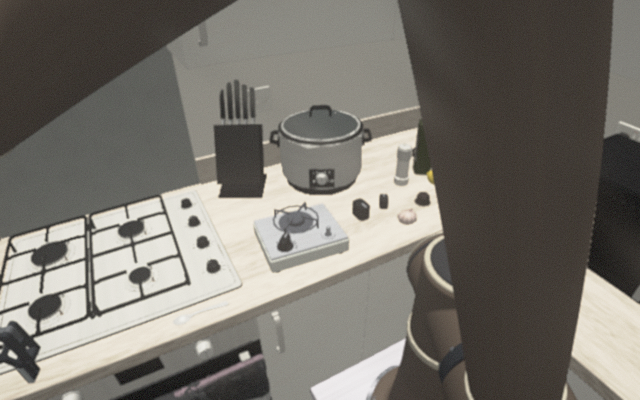

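The crop confirms it. The knob at crop (656,155) measures about 62 px x 41 px, or 42 x 28 mm, so it is the real one; the other at (525,163) is about 60 mm long. The small knob's pointer faces up and right. The timer is at crop (97,276), pointing up and right, with its long bar at (104,230). The bare spindle is at (277,296). Next I move above the timer.

```bash
python3 -m pendant '[{"grip":1,"xyz":[-0.144,-0.135,0],"roll":0},{"grip":1,"xyz":[-0.144,-0.135,0],"roll":0},{"grip":1,"xyz":[-0.144,-0.135,0],"roll":0},{"grip":1,"xyz":[-0.144,-0.135,0],"roll":0},{"grip":1,"xyz":[-0.144,-0.135,0],"roll":0}]'
python3 -m pendant '[{"grip":1,"xyz":[-0.144,-0.135,0],"roll":0},{"grip":1,"xyz":[-0.144,-0.135,0],"roll":0},{"grip":1,"xyz":[-0.144,-0.135,0],"roll":0},{"grip":1,"xyz":[-0.144,-0.135,0],"roll":0},{"grip":1,"xyz":[-0.144,-0.135,0],"roll":0}]'
python3 -m pendant '[{"grip":0.7,"xyz":[-0.144,-0.135,0],"roll":0.28},{"grip":0.7,"xyz":[-0.144,-0.135,0],"roll":0.28},{"grip":0.7,"xyz":[-0.144,-0.135,0],"roll":0.28},{"grip":0.7,"xyz":[-0.144,-0.135,0],"roll":0.28},{"grip":0.7,"xyz":[-0.144,-0.135,0],"roll":0.28}]'
python3 - <<'E'
from h import *
print(bot.get_state()["ee_pos"],bot.get_state()["eef_rot"],bot.get_state()["qpos"])
P=bot.camera_params("wrist"); print(P)
im,d=save("wrist","w0"); np.save("w0.npy",d)
for t in ["cooker","timer_grip","spindle_tip","burner_knob_center","burner_knob_pointer"]:
    for q in bot.pinpoint("wrist",t)[:3]:
        uv=np.array(q["xy"])*[640,400]; i=uv.astype(int)
        print(t,round(q["p"],2),uv.round(1),bydepth("wrist",uv,d[i[1],i[0]],P).round(3))
E
```

```text
time_s: 0.97
ee_pos: [0.3096, 0.404, 0.2312]
eef_rot: [-3.141, 0.001, 2.778]
ft_force: [0.1, -0.3, 0.4]
opening: 0.0855
finger_force: 0.0
time_s: 1.38
ee_pos: [0.3964, 0.2266, 0.2317]
eef_rot: [-3.142, 0.001, 2.777]
ft_force: [-0.2, 0.1, -0.1]
opening: 0.0853
finger_force: 0.0
time_s: 1.8
ee_pos: [0.4833, 0.0489, 0.2319]
eef_rot: [3.141, 0.002, 2.496]
ft_force: [0.6, 0.4, 0.1]
opening: 0.0598
finger_force: 0.0
[0.48331286 0.0488834  0.23186315] [3.14115086e+00 2.04106628e-03 2.49622610e+00] [ 1.17206935e-02  3.48105955e-02  1.95328429e+00 -9.81919768e-04
  1.15161203e+00 -9.13310724e-01]
{'intrinsics': array([[335.43918778,   0.        , 314.93815906],
       [  0.        , 335.43918778, 197.02246865],
       [  0.        ,   0.        ,   1.        ]]), 'dist_coeffs': array([-0.00963043,  0.        ,  0.        ,  0.        ,  0.        ]), 'position': array([0.41784361, 0.09956981, 0.37419209]), 'rotation': array([-0.32652536, -0.00123094,  0.92506993])}
cooker 0.59 [299.7 224.2] [0.517 0.006 0.061]
cooker 0.27 [ 64.6 387. ] [0.437 0.009 0.312]
timer_grip 0.64 [321.2 176. ] [0.483 0.058 0.09 ]
timer_grip 0.53 [ 65.2 389.1] [0.437 0.009 0.312]
burner_knob_pointer 0.51 [304.8 223.5] [0.52  0.011 0.06 ]
```

View pics/w0.png

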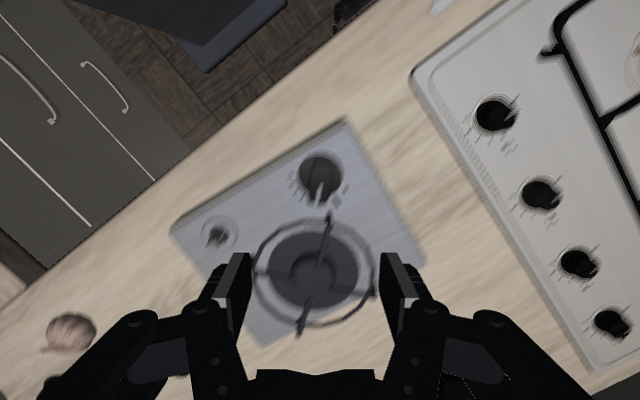

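The wrist picture is motion-blurred. The timer is at (320,177), the spindle at (217,235). I'll let the arm settle and take a sharp close-up.

```bash
python3 -m pendant '[{"grip":0.7,"xyz":[0,0,0],"roll":0},{"grip":0.7,"xyz":[0,0,0],"roll":0},{"grip":0.7,"xyz":[0,0,0],"roll":0}]'
python3 - <<'E'
from h import *
import json
P=bot.camera_params("wrist"); json.dump({k:np.array(v).tolist() for k,v in P.items()},open("w1.json","w"))
im,d=save("wrist","w1"); np.save("w1.npy",d)
a=cv2.resize(im[140:200,280:360],None,fx=6,fy=6,interpolation=cv2.INTER_CUBIC)
b=cv2.resize(im[210:260,185:245],None,fx=7.2,fy=7.2,interpolation=cv2.INTER_CUBIC)[:,:310]
c=np.hstack([a,b]); cv2.imwrite("pics/w1c.png",c[:,:,::-1]); print(c.shape)
for t in ["timer_grip","spindle_tip"]:
    for q in bot.pinpoint("wrist",t)[:3]:
        uv=np.array(q["xy"])*[640,400]; print(t,round(q["p"],2),uv.round(1),atz("wrist",uv,{"t":.0825,"s":.088}[t[0]],P).round(4))
E
```

```text
time_s: 2.35
ee_pos: [0.4817, 0.0529, 0.2313]
eef_rot: [3.142, -0.0, 2.5]
ft_force: [0.1, -0.2, 0.1]
opening: 0.0598
finger_force: 0.0
(360, 790, 3)
timer_grip 0.96 [320.1 181.4] [0.4858 0.0574 0.0825]
spindle_tip 0.46 [211.2 243.8] [ 0.472  -0.0604  0.088 ]
```

View pics/w1c.png

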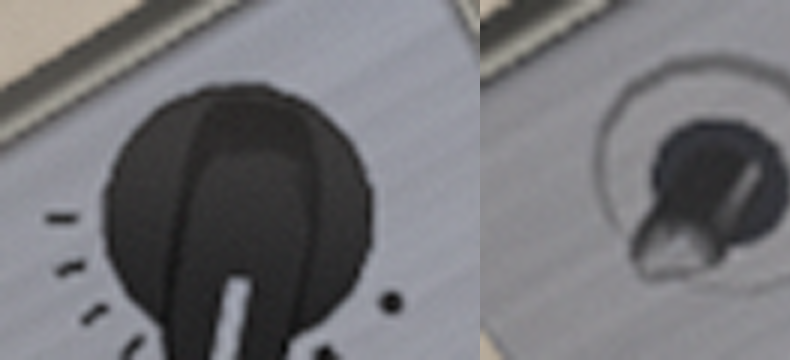

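```bash
python3 - <<'E'
from h import *
import json
P=json.load(open("w1.json")); im=cv2.imread("pics/w1.png"); g=im.min(2).astype(float)
ys,xs=np.mgrid[175:215,306:332]; m=(g[175:215,306:332]>95)
cv2.imwrite("pics/x.png",m*255)
n,l,st,c=cv2.connectedComponentsWithStats(m.astype(np.uint8))
for i in range(1,n):
    if st[i,4]<8: continue
    p=np.c_[xs[l==i],ys[l==i]].astype(float); X=np.array([atz("wrist",u,0.091,P)[:2] for u in p]); u,s,v=np.linalg.svd(X-X.mean(0)); 
    print(p.mean(0).round(1),st[i,4],X.mean(0).round(4),"len",np.ptp((X-X.mean(0))@v[0]).round(4),"ang",np.arctan2(v[0][1],v[0][0]).round(3))
# cooker panel from top depth
d=np.load("top0.npy"); Pt=bot.camera_params("top")
vs,us=np.mgrid[150:245,235:350]; X=np.array([bydepth("top",[u,v],d[v,u],Pt) for u,v in zip(us.ravel(),vs.ravel())])
k=X[(X[:,2]>0.045)]; 
r=cv2.minAreaRect(k[:,:2].astype(np.float32)); print("rect",r)
r=cv2.minAreaRect(X[(X[:,2]>0.045)&(X[:,2]<0.075)][:,:2].astype(np.float32)); print("rect",r)
E
```

```text
[318.6 205.4] 369 [0.501  0.0444] len 0.0282 ang -1.721
rect ((0.520684003829956, -0.008032724261283875), (0.22008608281612396, 0.2196524739265442), 84.23253631591797)
rect ((0.539293646812439, -0.009914427995681763), (0.22007356584072113, 0.18224452435970306), 84.2439956665039)[ WARN:0@0.172] global loadsave.cpp:1063 imwrite_ Unsupported depth image for selected encoder is fallbacked to CV_8U.
```

```bash
python3 - <<'E'
from h import *
import json
P=json.load(open("w1.json")); im=cv2.imread("pics/w1.png"); g=im.min(2).astype(float)
m=(g[178:206,308:330]>95).astype(np.uint8)
for r in m: print(''.join('.#'[v] for v in r))
a=cv2.resize(im[140:240,260:390],None,fx=6,fy=6,interpolation=cv2.INTER_CUBIC); cv2.imwrite("pics/w1d.png",a)
E
```

```text
......................
......................
......................
......................
......................
......................
......................
......................
...........#..........
..........####........
..........###.........
.........####.........
.........####.........
.........####.........
.........####.........
.........###..........
........####..........
........####..........
........####.........#
........####........##
........###.........##
.......####.........##
.......####........###
.......####........###
.......####........###
.......###.........###
####....##.......#.###
########.......#######
```

View pics/w1d.png

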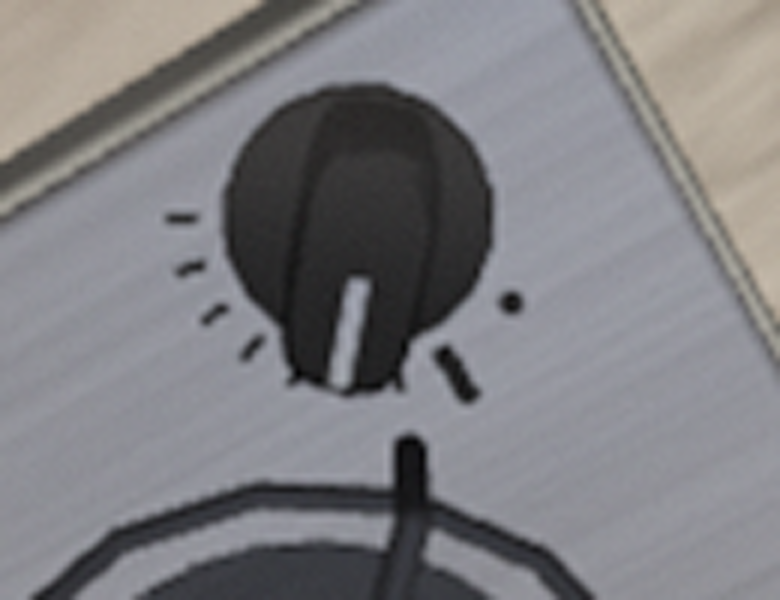

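The crop shows the pointer line from (358,280) to (340,388), the long bar from (441,350) to (471,400), and the disc centre near (358,208).

```bash
python3 - <<'E'
from h import *
import json
P=json.load(open("w1.json"))
f=lambda x,y,z: atz("wrist",[260+(x+.5)/6-.5,140+(y+.5)/6-.5],z,P)[:2]
a,b=f(358,280,.091),f(340,388,.091); c=f(358,208,.0645); e,g=f(441,350,.06),f(471,400,.06)
an=lambda v: np.arctan2(v[1],v[0]).round(3)
print("line",a,b,an(b-a),"disc",c,"disc->line",an(b-c),"bar",e,g,an(g-e),"disc->bar",an((e+g)/2-c))
l,r=f(225,210,.0645),f(492,210,.0645);t=f(358,83,.0645);print("disc ends",l,r,np.linalg.norm(l-r),(l+r)/2,t)
E
```

```text
line [0.48686481 0.0554931 ] [0.49877582 0.0433132 ] -0.797 disc [0.48390823 0.05811567] disc->line -0.783 bar [0.51245323 0.05403432] [0.52255022 0.05289271] -0.113 disc->bar -0.138
disc ends [0.47153408 0.04103482] [0.49690359 0.0749376 ] 0.04234395490399472 [0.48421883 0.05798621] [0.46781484 0.0700513 ]
```

```bash
python3 -m pendant '[{"grip":0.55,"xyz":[0,0.0055,0.03],"roll":0.15},{"grip":0.55,"xyz":[0,0.0055,0.07],"roll":0.15},{"grip":0.55,"xyz":[0,0.0055,0.11],"roll":0.15},{"grip":0.55,"xyz":[0,0.0055,0.14],"roll":0.15},{"grip":0.55,"xyz":[0,0.0055,0.164],"roll":0.15}]' 30
python3 -m pendant '[{"grip":0.55,"xyz":[0,0,0],"roll":0},{"grip":0.1,"xyz":[0,0,0],"roll":0},{"grip":0.1,"xyz":[0,0,0],"roll":0},{"grip":0.1,"xyz":[0,0,0],"roll":0},{"grip":0.1,"xyz":[0,0,0],"roll":0}]' 30
python3 -m pendant '[{"grip":0.1,"xyz":[0,0,0],"roll":0},{"grip":0.1,"xyz":[0,0,0],"roll":0}]' 30
```

```text
time_s: 2.92
ee_pos: [0.4835, 0.0565, 0.0646]
eef_rot: [-3.139, -0.002, 2.348]
ft_force: [0.1, 0.1, 0.9]
opening: 0.0467
finger_force: 0.0
time_s: 3.33
ee_pos: [0.4855, 0.0554, 0.0689]
eef_rot: [-3.141, 0.002, 2.349]
ft_force: [-2.9, -4.3, 1.9]
opening: 0.0193
finger_force: 31.9
time_s: 3.5
ee_pos: [0.4855, 0.0554, 0.0689]
eef_rot: [-3.141, 0.002, 2.349]
ft_force: [-3.0, -3.7, 2.5]
opening: 0.0193
finger_force: 31.9
```

```bash
python3 -m pendant '[{"grip":0.1,"xyz":[0,0,0],"roll":-0.12},{"grip":0.1,"xyz":[0,0,0],"roll":-0.24},{"grip":0.1,"xyz":[0,0,0],"roll":-0.36},{"grip":0.1,"xyz":[0,0,0],"roll":-0.48},{"grip":0.1,"xyz":[0,0,0],"roll":-0.58}]'
python3 -m pendant '[{"grip":0.1,"xyz":[0,0,0],"roll":-0.095},{"grip":0.1,"xyz":[0,0,0],"roll":-0.095},{"grip":0.1,"xyz":[0,0,0],"roll":-0.095},{"grip":0.1,"xyz":[0,0,0],"roll":-0.095},{"grip":0.1,"xyz":[0,0,0],"roll":-0.095}]'
```

```text
time_s: 3.92
ee_pos: [0.4855, 0.0555, 0.0689]
eef_rot: [-3.141, 0.001, 2.934]
ft_force: [-2.7, -4.0, 1.4]
opening: 0.0193
finger_force: 32.0
time_s: 4.33
ee_pos: [0.4855, 0.0555, 0.0689]
eef_rot: [-3.14, 0.001, 3.022]
ft_force: [-4.2, -4.4, 3.8]
opening: 0.019
finger_force: 32.1
```

```bash
python3 -m pendant '[{"grip":0.55,"xyz":[0,0,0],"roll":0},{"grip":0.55,"xyz":[0,0,0],"roll":0},{"grip":0.55,"xyz":[0,0,0],"roll":0},{"grip":0.55,"xyz":[0,0,-0.03],"roll":0},{"grip":0.55,"xyz":[0,0,-0.07],"roll":0}]'
python3 -m pendant '[{"grip":0.55,"xyz":[0,-0.04,-0.03],"roll":0},{"grip":0.55,"xyz":[0,-0.08,-0.03],"roll":0},{"grip":0.55,"xyz":[0,-0.118,-0.03],"roll":0},{"grip":0.55,"xyz":[0,-0.118,-0.03],"roll":0},{"grip":0.55,"xyz":[0,-0.118,-0.03],"roll":0}]'
python3 -m pendant '[{"grip":0.55,"xyz":[0,0,0],"roll":0},{"grip":0.55,"xyz":[0,0,0],"roll":0},{"grip":0.55,"xyz":[0,0,0],"roll":0}]'
python3 - <<'E'
from h import *
import json
P=bot.camera_params("wrist"); json.dump({k:np.array(v).tolist() for k,v in P.items()},open("w2.json","w"))
im,d=save("wrist","w2")
for t in ["timer_grip","spindle_tip"]:
    for q in bot.pinpoint("wrist",t)[:3]:
        uv=np.array(q["xy"])*[640,400]; print(t,round(q["p"],2),uv.round(1),atz("wrist",uv,{"t":.0825,"s":.088}[t[0]],P).round(4))
s=proj("wrist",[[.473,-.062,.088],[.485,.0577,.07]],P).round().astype(int); print(s)
def cr(c,w,f): return cv2.resize(im[c[1]-w:c[1]+w,c[0]-w:c[0]+w],None,fx=f,fy=f,interpolation=cv2.INTER_CUBIC)
np.save("w2o.npy",s)
cv2.imwrite("pics/w2c.png",np.hstack([cr(s[0],25,8),cr(s[1],40,5)])[:,:,::-1])
E
```

```text
time_s: 4.75
ee_pos: [0.4819, 0.0565, 0.1347]
eef_rot: [-3.141, -0.009, 3.022]
ft_force: [0.4, 0.5, 0.3]
opening: 0.0467
finger_force: 0.0
time_s: 5.17
ee_pos: [0.4718, -0.0627, 0.1681]
eef_rot: [3.141, 0.002, 3.018]
ft_force: [-0.5, 0.5, 0.6]
opening: 0.0471
finger_force: 0.0
time_s: 5.42
ee_pos: [0.4713, -0.0595, 0.1669]
eef_rot: [3.141, -0.001, 3.025]
ft_force: [-0.2, -0.4, -0.0]
opening: 0.0469
finger_force: 0.0
timer_grip 0.94 [475.5 206.3] [0.4867 0.0569 0.0825]
spindle_tip 0.55 [309.4 209.4] [ 0.4729 -0.0622  0.088 ]
[[310 210]
 [469 198]]
```

View pics/w2c.png

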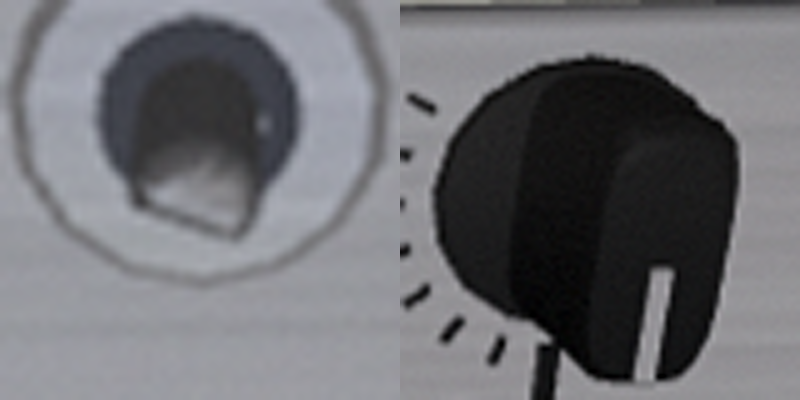

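```bash
python3 - <<'E'
from h import *
import json
P=json.load(open("w2.json")); s=np.load("w2o.npy")
f=lambda x,y,z,k,w,F: atz("wrist",[s[k][0]-w+(x+.5)/F-.5,s[k][1]-w+(y+.5)/F-.5],z,P)[:2]
an=lambda v: np.arctan2(v[1],v[0]).round(3)
a,b=f(662-400,270,.091,1,40,5),f(645-400,380,.091,1,40,5);e,g=f(547-400,345,.06,1,40,5),f(540-400,400,.06,1,40,5)
print("line",a,b,an(b-a),"bar",e,g,an(g-e))
for z in (.088,.0845):
    p,q=f(133,203,z,0,25,8),f(238,238,z,0,25,8); v=q-p; print("flat",p,q,np.linalg.norm(v),"normal yaw",an(np.array([v[1],-v[0]])),an(np.array([-v[1],v[0]])),(p+q)/2)
P2,Q=f(98,120,.06,0,25,8),f(300,120,.06,0,25,8);c=f(200,113,.06,0,25,8);print("collar",P2,Q,c,np.linalg.norm(P2-Q))
P2,Q=f(10,100,.06,0,25,8),f(385,100,.06,0,25,8);print("ring",(P2+Q)/2)
E
```

```text
line [0.48748144 0.05694255] [0.50423504 0.05519902] -0.104 bar [0.51223056 0.05385467] [0.52198671 0.05289574] -0.098
flat [ 0.47260264 -0.06796539] [ 0.47697944 -0.05915857] 0.009834464610716971 normal yaw -0.461 2.68 [ 0.47479104 -0.06356198]
flat [ 0.47390325 -0.06827126] [ 0.47834923 -0.05932524] 0.009989892794777664 normal yaw -0.461 2.68 [ 0.47612624 -0.06379825]
collar [ 0.47395662 -0.07269531] [ 0.47628528 -0.05297309] [ 0.4744107  -0.06264777] 0.019859220673493435
ring [ 0.47304494 -0.06272661]
```

The timer now reads zero: pointer line at -0.10 rad, parallel to the long bar at -0.10. The spindle's flat faces about -0.46 rad. I'll take a second look aligned with the flat to check that.

```bash
python3 -m pendant '[{"grip":0.6,"xyz":[0,-0.003,0.02],"roll":0.12},{"grip":0.6,"xyz":[0,-0.003,0.02],"roll":0.24},{"grip":0.6,"xyz":[0,-0.003,0.02],"roll":0.345},{"grip":0.6,"xyz":[0,-0.003,0.02],"roll":0.345},{"grip":0.6,"xyz":[0,-0.003,0.02],"roll":0.345}]'
python3 -m pendant '[{"grip":0.6,"xyz":[0,0,0],"roll":0},{"grip":0.6,"xyz":[0,0,0],"roll":0}]'
python3 - <<'E'
from h import *
import json
P=bot.camera_params("wrist"); json.dump({k:np.array(v).tolist() for k,v in P.items()},open("w3.json","w"))
im,d=save("wrist","w3")
for t in ["timer_grip","spindle_tip"]:
    for q in bot.pinpoint("wrist",t)[:3]:
        uv=np.array(q["xy"])*[640,400]; print(t,round(q["p"],2),uv.round(1),atz("wrist",uv,{"t":.0825,"s":.088}[t[0]],P).round(4))
s=proj("wrist",[[.473,-.062,.08]],P).round().astype(int); print(s)
def cr(c,w,f): return cv2.resize(im[c[1]-w:c[1]+w,c[0]-w:c[0]+w],None,fx=f,fy=f,interpolation=cv2.INTER_CUBIC)
np.save("w3o.npy",s)
cv2.imwrite("pics/w3c.png",cr(s[0],30,10)[:,:,::-1])
E
```

```text
time_s: 5.98
ee_pos: [0.4711, -0.0634, 0.1471]
eef_rot: [3.142, -0.0, 2.681]
ft_force: [1.0, 0.1, 0.7]
opening: 0.051
finger_force: 0.0
time_s: 6.15
ee_pos: [0.4712, -0.0637, 0.1475]
eef_rot: [3.141, 0.0, 2.68]
ft_force: [0.1, -0.1, -0.2]
opening: 0.0512
finger_force: 0.0
timer_grip 0.73 [495.3 151.3] [0.4841 0.0576 0.0825]
spindle_tip 0.73 [317.5 216.9] [ 0.472  -0.0606  0.088 ]
spindle_tip 0.24 [399.8 216.8] [ 0.4957 -0.0128  0.088 ]
[[316 215]]
```

View pics/w3c.png

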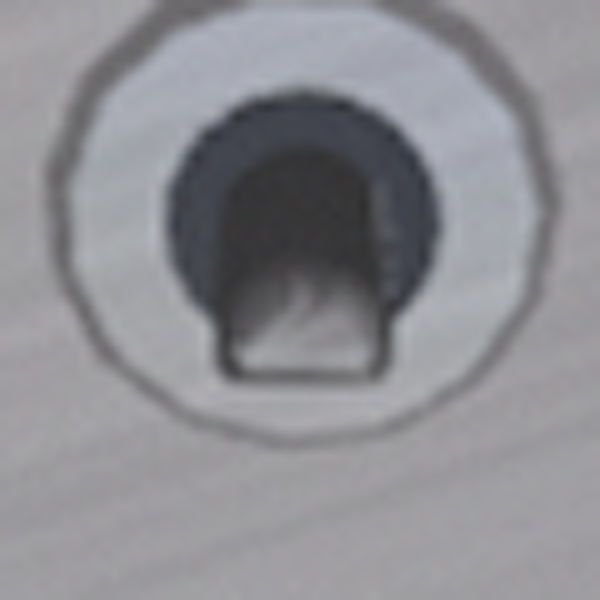

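The flat's edge, crop (238,374) to (378,374), is exactly horizontal in this aligned view. So the final tool yaw is 2.68, with the pointer end toward tool -x. Next, the knob.

```bash
python3 -m pendant '[{"grip":0.6,"xyz":[-0.106,-0.092,-0.02],"roll":0},{"grip":0.6,"xyz":[-0.106,-0.092,-0.02],"roll":0},{"grip":0.6,"xyz":[-0.106,-0.092,-0.02],"roll":0.12},{"grip":0.6,"xyz":[-0.106,-0.092,-0.02],"roll":0.26},{"grip":0.6,"xyz":[-0.106,-0.092,-0.02],"roll":0.26}]'
python3 - <<'E'
from h import *
R=Rot.from_euler("xyz",bot.get_state()["eef_rot"]).as_matrix(); print(R.T@(np.array([.579,-.3215,.16])-bot.get_state()["ee_pos"]))
E
```

```text
time_s: 6.72
ee_pos: [0.5273, -0.198, 0.1689]
eef_rot: [3.141, 0.006, 2.411]
ft_force: [0.8, -0.5, -0.9]
opening: 0.0512
finger_force: 0.0
[-0.12085975 -0.05750723  0.00953925]
```

```bash
python3 -m pendant '[{"grip":0.6,"xyz":[-0.12,-0.057,0.01],"roll":0},{"grip":0.6,"xyz":[-0.12,-0.057,0.01],"roll":0},{"grip":0.6,"xyz":[-0.12,-0.057,0.01],"roll":0},{"grip":0.6,"xyz":[-0.12,-0.057,0.01],"roll":0},{"grip":0.6,"xyz":[-0.12,-0.057,0.01],"roll":0}]'
python3 -m pendant '[{"grip":0.6,"xyz":[0,0,0],"roll":0},{"grip":0.6,"xyz":[0,0,0],"roll":0},{"grip":0.6,"xyz":[0,0,0],"roll":0}]'
python3 - <<'E'
from h import *
import json
P=bot.camera_params("wrist"); json.dump({k:np.array(v).tolist() for k,v in P.items()},open("w4.json","w"))
im,d=save("wrist","w4")
for t in ["burner_knob_center","burner_knob_pointer"]:
    for q in bot.pinpoint("wrist",t)[:3]:
        uv=np.array(q["xy"])*[640,400]; print(t,round(q["p"],2),uv.round(1),atz("wrist",uv,{"c":.017,"p":.034}[t[12]],P).round(4))
E
```

```text
time_s: 7.13
ee_pos: [0.577, -0.3175, 0.1564]
eef_rot: [-3.141, -0.0, 2.417]
ft_force: [-0.6, 1.6, -0.3]
opening: 0.0512
finger_force: 0.0
time_s: 7.38
ee_pos: [0.5761, -0.3136, 0.1572]
eef_rot: [3.141, -0.002, 2.42]
ft_force: [-0.3, 0.2, 0.4]
opening: 0.0514
finger_force: 0.0
burner_knob_center 0.73 [385.6 119.1] [ 0.5739 -0.2321  0.017 ]
burner_knob_center 0.68 [303.8 195. ] [ 0.5783 -0.3269  0.017 ]
burner_knob_pointer 0.97 [309.4 222.7] [ 0.5962 -0.3359  0.034 ]
burner_knob_pointer 0.81 [365.1  92.7] [ 0.5446 -0.2333  0.034 ]
```

View pics/w4.png

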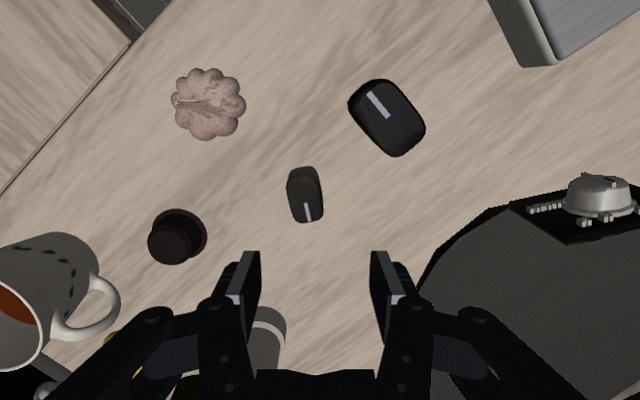

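The picture shows the small knob at (305,195) with its pointer line from (307,203) to (309,220). The big look-alike is at (387,117), the pod at (177,237) and the garlic at (208,103).

```bash
python3 - <<'E'
from h import *
import json
P=json.load(open("w4.json")); im=cv2.imread("pics/w4.png")
g=im.min(2).astype(float)[196:226,296:318]
ys,xs=np.nonzero(g>90)
n,l,st,c=cv2.connectedComponentsWithStats((g>70).astype(np.uint8))
for i in range(1,n): print(st[i],c[i]+[296,196])
f=lambda u:atz("wrist",u,.034,P)[:2]
a=im.max(2)<75
n,l,st,c=cv2.connectedComponentsWithStats(a.astype(np.uint8)); i=l[185,303]; print("blob",st[i],c[i])
for i in range(1,n):
    pass
ln=[(307,203),(309,220)]
p,q=f(ln[0]),f(ln[1]); v=q-p; print(p,q,np.linalg.norm(v),np.arctan2(v[1],v[0]))
mask=(l==l[185,303]).astype(np.uint8); 
for r in range(164,226,4): 
    x=np.nonzero(mask[r,280:330])[0]; print(r,280+x.min() if len(x) else None,280+x.max() if len(x) else None,end="; ")
E
```

```text
[  0   6  22  24 170] [307.27647059 217.70588235]
blob [ 286  166   37   57 1601] [304.50093691 193.56589631]
[ 0.58152097 -0.3254667 ] [ 0.59414782 -0.33446607] 0.015505674496483206 -0.6192097620384863
164 None None; 168 297 313; 172 290 316; 176 289 317; 180 288 318; 184 287 319; 188 286 320; 192 287 321; 196 288 321; 200 289 322; 204 290 322; 208 291 322; 212 292 322; 216 293 321; 220 296 315; 224 None None;
```

```bash
python3 -m pendant '[{"grip":0.6,"xyz":[-0.009,-0.007,0.04],"roll":-0.11},{"grip":0.6,"xyz":[-0.009,-0.007,0.08],"roll":-0.11},{"grip":0.6,"xyz":[-0.009,-0.007,0.115],"roll":-0.11},{"grip":0.6,"xyz":[-0.009,-0.007,0.14],"roll":-0.11},{"grip":0.6,"xyz":[-0.009,-0.007,0.149],"roll":-0.11}]'
python3 -m pendant '[{"grip":0.6,"xyz":[0,0,0],"roll":0},{"grip":0.6,"xyz":[0,0,0],"roll":0},{"grip":0.45,"xyz":[0,0,0],"roll":0},{"grip":0.4,"xyz":[0,0,0],"roll":0},{"grip":0.36,"xyz":[0,0,0],"roll":0}]' 25
python3 -m pendant '[{"grip":0.3,"xyz":[0,0,0],"roll":0},{"grip":0.2,"xyz":[0,0,0],"roll":0},{"grip":0.2,"xyz":[0,0,0],"roll":0},{"grip":0.2,"xyz":[0,0,0],"roll":0},{"grip":0.2,"xyz":[0,0,0],"roll":0}]' 25
```

```text
time_s: 7.95
ee_pos: [0.5752, -0.324, 0.0033]
eef_rot: [-3.141, -0.009, 2.528]
ft_force: [-0.6, 0.9, -0.0]
opening: 0.0509
finger_force: 0.0
time_s: 8.37
ee_pos: [0.5806, -0.328, 0.0109]
eef_rot: [3.141, 0.004, 2.528]
ft_force: [-0.3, 0.3, 0.2]
opening: 0.0308
finger_force: 0.0
time_s: 8.78
ee_pos: [0.5806, -0.328, 0.0108]
eef_rot: [3.141, 0.004, 2.528]
ft_force: [-0.5, 0.3, 6.9]
opening: 0.0281
finger_force: 25.2
```

```bash
python3 -m pendant '[{"grip":0.2,"xyz":[0,0,0],"roll":0},{"grip":0.2,"xyz":[0,0,-0.04],"roll":0},{"grip":0.2,"xyz":[0,0,-0.08],"roll":0},{"grip":0.2,"xyz":[0,0,-0.12],"roll":0},{"grip":0.2,"xyz":[0,0,-0.15],"roll":0}]' 60
python3 -m pendant '[{"grip":0.2,"xyz":[0,0,0],"roll":0},{"grip":0.2,"xyz":[0,0,0],"roll":0},{"grip":0.2,"xyz":[0,0,0],"roll":0}]' 60
python3 - <<'E'
from h import *
import json
P=bot.camera_params("wrist"); json.dump({k:np.array(v).tolist() for k,v in P.items()},open("w5.json","w"))
s=bot.get_state(); R=Rot.from_euler("xyz",s["eef_rot"]).as_matrix()
im,d=save("wrist","w5"); np.save("w5.npy",d)
for z in (-.026,-.009,0.008): print("tool z",z,proj("wrist",s["ee_pos"]+R@np.array([[0,0,z],[-.019,0,z],[.021,0,z]]).T.T[0],P).round(1) if 0 else proj("wrist",(s["ee_pos"]+(R@np.array([[0,0,z],[-.019,0,z],[.021,0,z]]).T).T),P).round(1).tolist())
for t in ["burner_knob_center","burner_knob_pointer"]:
    for q in bot.pinpoint("wrist",t)[:3]:
        uv=np.array(q["xy"])*[640,400]; z=s["ee_pos"][2]+(.009 if t[12]=="c" else .026)
        print(t,round(q["p"],2),uv.round(1),(R.T@(atz("wrist",uv,z,P)-s["ee_pos"])).round(4))
E
```

```text
time_s: 9.2
ee_pos: [0.5799, -0.3276, 0.162]
eef_rot: [3.141, 0.004, 2.528]
ft_force: [0.8, -0.4, 0.4]
opening: 0.0271
finger_force: 59.2
time_s: 9.45
ee_pos: [0.5782, -0.3265, 0.1579]
eef_rot: [-3.142, -0.001, 2.528]
ft_force: [-0.8, 0.4, -0.8]
opening: 0.0272
finger_force: 59.2
tool z -0.026 [[311.8, 297.6], [312.0, 335.5], [311.7, 251.5]]
tool z -0.009 [[312.1, 275.2], [312.3, 310.1], [312.0, 233.1]]
tool z 0.008 [[312.4, 257.0], [312.5, 289.4], [312.3, 218.3]]
burner_knob_center 0.96 [405.1 110.8] [ 0.0727  0.0362 -0.0089]
burner_knob_center 0.71 [313.7 267.4] [ 0.004   0.0007 -0.009 ]
burner_knob_pointer 0.73 [389.5  84.2] [ 0.0825  0.0259 -0.0259]
burner_knob_pointer 0.68 [319.9 322.9] [-0.0125  0.0033 -0.026 ]
```

View pics/w5.png

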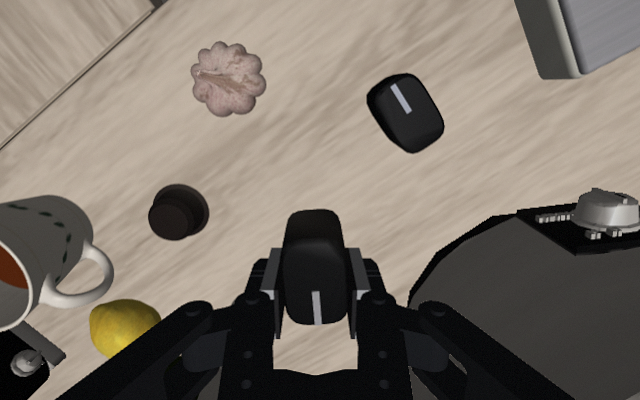

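The knob is held upright between the pads at (315,265), with its pointer end at (317,323), toward tool -x. It sits a few mm to +x in the tool frame. I'll work out the offset from the depth image and the pointer line.

```bash
python3 - <<'E'
from h import *
import json
P=json.load(open("w5.json")); d=np.load("w5.npy"); im=cv2.imread("pics/w5.png")
s=bot.get_state(); R=Rot.from_euler("xyz",s["eef_rot"]).as_matrix(); t=s["ee_pos"]
T=lambda uv,dd: R.T@(bydepth("wrist",uv,dd,P)-t)
for r in range(200,334,6): print(r,[(T([c,r],d[r,c])*1000).round(0).astype(int).tolist() for c in (300,315,330)])
for r in (240,300): print(r,[(c,(T([c,r],d[r,c])*1000).round(0).astype(int).tolist()) for c in range(262,372,6)])
g=im.min(2).astype(float)[285:330,300:332]
for k in range(0,45,3): 
    x=np.nonzero(g[k]>90)[0]; print(285+k, (300+x).tolist())
E
```

```text
200 [[-23, -13, 156], [-23, 2, 154], [-23, 16, 155]]
206 [[-29, -13, 156], [-29, 2, 155], [-29, 16, 155]]
212 [[23, -6, 7], [23, 1, 5], [22, 9, 8]]
218 [[23, -6, -2], [24, 1, -3], [22, 8, 0]]
224 [[23, -5, -8], [24, 1, -10], [23, 8, -9]]
230 [[23, -5, -14], [24, 1, -16], [23, 8, -15]]
236 [[23, -5, -20], [23, 1, -21], [23, 7, -21]]
242 [[22, -5, -25], [22, 1, -25], [22, 7, -24]]
248 [[19, -5, -24], [20, 1, -25], [20, 7, -25]]
254 [[18, -5, -26], [18, 1, -26], [18, 7, -26]]
260 [[15, -5, -25], [15, 1, -26], [15, 7, -26]]
266 [[12, -5, -26], [12, 1, -25], [12, 7, -25]]
272 [[9, -5, -25], [9, 1, -25], [10, 7, -26]]
278 [[7, -5, -26], [6, 1, -25], [6, 7, -25]]
284 [[4, -5, -26], [3, 1, -25], [3, 8, -25]]
290 [[1, -5, -25], [1, 1, -26], [1, 8, -26]]
296 [[-2, -5, -26], [-1, 1, -27], [-3, 8, -25]]
302 [[-6, -5, -24], [-5, 1, -26], [-6, 8, -25]]
308 [[-9, -5, -25], [-7, 1, -26], [-9, 8, -24]]
314 [[-12, -5, -24], [-11, 1, -26], [-12, 8, -24]]
320 [[-15, -5, -25], [-14, 1, -25], [-14, 8, -25]]
326 [[-168, -15, 155], [-168, 1, 155], [-168, 18, 155]]
332 [[-176, -15, 155], [-176, 1, 155], [-17
[... 904 characters left out ...]

294 [312, 313, 314, 315, 316, 317, 318, 319]
297 [312, 313, 314, 315, 316, 317, 318, 319]
300 [313, 314, 315, 316, 317, 318, 319]
303 [313, 314, 315, 316, 317, 318, 319]
306 [313, 314, 315, 316, 317, 318, 319, 320]
309 [313, 314, 315, 316, 317, 318, 319, 320]
312 [314, 315, 316, 317, 318, 319, 320]
315 [314, 315, 316, 317, 318, 319, 320]
318 [314, 315, 316, 317, 318, 319, 320, 321]
321 [314, 315, 316, 317, 318, 319, 320, 321]
324 [300, 301, 314, 315, 316, 317, 318, 319, 320, 321, 322, 323, 324, 325, 326, 327, 328, 329, 330, 331]
327 [300, 301, 302, 303, 304, 305, 306, 307, 308, 309, 310, 311, 312, 313, 314, 315, 316, 317, 318, 319, 320, 321, 322, 323, 324, 325, 326, 327, 328, 329, 330, 331]
```

```bash
python3 -m pendant '[{"grip":0.2,"xyz":[0.03,0.02,0],"roll":-0.03},{"grip":0.2,"xyz":[0.06,0.04,0],"roll":-0.06},{"grip":0.2,"xyz":[0.09,0.06,0],"roll":-0.09},{"grip":0.2,"xyz":[0.12,0.08,0],"roll":-0.122},{"grip":0.2,"xyz":[0.15,0.1,0],"roll":-0.122}]'
python3 - <<'E'
from h import *
s=bot.get_state();R=Rot.from_euler("xyz",s["eef_rot"]).as_matrix(); print(R.T@(np.array([.4744,-.0636,.13])-s["ee_pos"]),s["eef_rot"])
E
```

```text
time_s: 10.02
ee_pos: [0.5118, -0.157, 0.1563]
eef_rot: [-3.141, -0.004, 2.65]
ft_force: [-0.1, 0.5, -1.0]
opening: 0.0275
finger_force: 59.2
[0.07696765 0.0646939  0.02653576] [-3.14135118 -0.00371737  2.65020512]
```

```bash
python3 -m pendant '[{"grip":0.2,"xyz":[0.03,0.025,0.01],"roll":0},{"grip":0.2,"xyz":[0.055,0.046,0.02],"roll":0},{"grip":0.2,"xyz":[0.077,0.065,0.026],"roll":0},{"grip":0.2,"xyz":[0.077,0.065,0.026],"roll":0},{"grip":0.2,"xyz":[0.077,0.065,0.026],"roll":0}]'
python3 -m pendant '[{"grip":0.2,"xyz":[0,0,0],"roll":0},{"grip":0.2,"xyz":[0,0,0],"roll":0},{"grip":0.2,"xyz":[0,0,0],"roll":0}]'
python3 - <<'E'
from h import *
import json
s=bot.get_state();R=Rot.from_euler("xyz",s["eef_rot"]).as_matrix(); print(R.T@(np.array([.4744,-.0636,.10])-s["ee_pos"]),s["eef_rot"])
P=bot.camera_params("wrist");im,d=save("wrist","w6")
for t in ["timer_grip","spindle_tip","burner_knob_center","burner_knob_pointer"]:
    for q in bot.pinpoint("wrist",t)[:2]:
        uv=np.array(q["xy"])*[640,400]; i=uv.astype(int); print(t,round(q["p"],2),uv.round(1),(R.T@(bydepth("wrist",uv,d[i[1],i[0]],P)-s["ee_pos"])).round(4))
E
```

```text
time_s: 10.43
ee_pos: [0.4745, -0.0636, 0.1304]
eef_rot: [-3.14, -0.004, 2.653]
ft_force: [-0.3, -1.0, -1.3]
opening: 0.0271
finger_force: 59.2
time_s: 10.68
ee_pos: [0.4776, -0.0663, 0.1325]
eef_rot: [3.142, 0.001, 2.648]
ft_force: [0.1, 0.7, -0.2]
opening: 0.0274
finger_force: 59.2
[0.00411792 0.00081428 0.03249811] [3.14153673e+00 9.53991148e-04 2.64840726e+00]
timer_grip 0.66 [508.6 139. ] [0.054  0.1076 0.0412]
timer_grip 0.5 [ 69.3 303.4] [-0.1019 -0.2171  0.1085]
spindle_tip 0.71 [313.4 215.8] [0.0239 0.0006 0.0035]
spindle_tip 0.58 [ 72.3 304.6] [-0.1027 -0.2142  0.1079]
burner_knob_center 0.57 [316.  265.8] [ 0.0126  0.0018 -0.0227]
burner_knob_pointer 0.84 [318.6 323.1] [-0.0145  0.0029 -0.0239]
burner_knob_pointer 0.57 [174.2 353.5] [ 0.0095 -0.0389 -0.0663]
```

```bash
python3 -m pendant '[{"grip":0.2,"xyz":[0.004,0.001,0.01],"roll":0},{"grip":0.2,"xyz":[0.004,0.001,0.02],"roll":0},{"grip":0.2,"xyz":[0.004,0.001,0.028],"roll":0},{"grip":0.2,"xyz":[0.004,0.001,0.028],"roll":0},{"grip":0.2,"xyz":[0.004,0.001,0.028],"roll":0}]'
python3 -m pendant '[{"grip":0.2,"xyz":[0,0,0],"roll":0},{"grip":0.2,"xyz":[0,0,0],"roll":0},{"grip":0.2,"xyz":[0,0,0],"roll":0}]'
```

```text
time_s: 11.35
ee_pos: [0.4726, -0.0621, 0.103]
eef_rot: [-3.141, -0.003, 2.65]
ft_force: [-0.4, -0.5, -0.8]
opening: 0.0275
finger_force: 59.2
time_s: 11.6
ee_pos: [0.4742, -0.0625, 0.1047]
eef_rot: [3.141, 0.001, 2.65]
ft_force: [-0.8, 0.2, -1.4]
opening: 0.027
finger_force: 59.2
```

```bash
python3 -m pendant '[{"grip":0.2,"xyz":[-0.0007,-0.0008,0.002],"roll":0},{"grip":0.2,"xyz":[-0.0007,-0.0008,0.005],"roll":0},{"grip":0.2,"xyz":[-0.0007,-0.0008,0.008],"roll":0},{"grip":0.2,"xyz":[-0.0007,-0.0008,0.01],"roll":0},{"grip":0.2,"xyz":[-0.0007,-0.0008,0.01],"roll":0}]'
python3 -m pendant '[{"grip":0.2,"xyz":[0,0,0.002],"roll":0},{"grip":0.2,"xyz":[0,0,0.003],"roll":0},{"grip":0.2,"xyz":[0,0,0.003],"roll":0},{"grip":0.2,"xyz":[0,0,0.003],"roll":0}]'
```

```text
time_s: 12.02
ee_pos: [0.4749, -0.0638, 0.0943]
eef_rot: [3.141, 0.002, 2.65]
ft_force: [2.3, -1.5, -1.3]
opening: 0.0273
finger_force: 59.2
time_s: 12.35
ee_pos: [0.4751, -0.0638, 0.092]
eef_rot: [3.141, 0.003, 2.65]
ft_force: [1.4, -1.6, 3.9]
opening: 0.027
finger_force: 59.6
```

```bash
python3 -m pendant '[{"grip":0.2,"xyz":[-0.001,-0.0004,0],"roll":0},{"grip":0.2,"xyz":[-0.001,-0.0004,0.001],"roll":0},{"grip":0.2,"xyz":[-0.001,-0.0004,0.002],"roll":0},{"grip":0.2,"xyz":[-0.001,-0.0004,0.002],"roll":0},{"grip":0.2,"xyz":[-0.001,-0.0004,0.002],"roll":0}]'
python3 -m pendant '[{"grip":0.2,"xyz":[0,0,0.001],"roll":0},{"grip":0.2,"xyz":[0,0,0.002],"roll":0},{"grip":0.2,"xyz":[0,0,0.002],"roll":0},{"grip":0.2,"xyz":[0,0,0.002],"roll":0}]'
```

```text
time_s: 12.77
ee_pos: [0.4751, -0.0644, 0.0892]
eef_rot: [3.141, 0.001, 2.65]
ft_force: [3.7, -2.5, -0.2]
opening: 0.0272
finger_force: 59.2
time_s: 13.1
ee_pos: [0.4751, -0.0644, 0.0874]
eef_rot: [3.141, 0.001, 2.65]
ft_force: [3.3, -1.9, 1.5]
opening: 0.0272
finger_force: 59.3
```

```bash
python3 -m pendant '[{"grip":0.2,"xyz":[-0.001,0,0.001],"roll":0},{"grip":0.2,"xyz":[-0.001,0,0.003],"roll":0},{"grip":0.2,"xyz":[-0.001,0,0.005],"roll":0},{"grip":0.2,"xyz":[-0.001,0,0.005],"roll":0},{"grip":0.2,"xyz":[-0.001,0,0.005],"roll":0}]'
python3 -m pendant '[{"grip":0.2,"xyz":[0,0,0.002],"roll":0},{"grip":0.2,"xyz":[0,0,0.003],"roll":0},{"grip":0.2,"xyz":[0,0,0.003],"roll":0},{"grip":0.2,"xyz":[0,0,0.003],"roll":0}]'
```

```text
time_s: 13.52
ee_pos: [0.4751, -0.0646, 0.0818]
eef_rot: [-3.141, -0.001, 2.65]
ft_force: [3.7, -1.8, -1.4]
opening: 0.027
finger_force: 59.1
time_s: 13.85
ee_pos: [0.4752, -0.0646, 0.079]
eef_rot: [-3.141, -0.001, 2.65]
ft_force: [3.2, -1.4, -0.6]
opening: 0.0272
finger_force: 59.2
```

```bash
python3 -m pendant '[{"grip":0.2,"xyz":[0,0,0.001],"roll":0},{"grip":0.2,"xyz":[0,0,0.002],"roll":0},{"grip":0.2,"xyz":[0,0,0.002],"roll":0},{"grip":0.2,"xyz":[0,0,0.002],"roll":0}]'
python3 -m pendant '[{"grip":0.2,"xyz":[0,0,0.001],"roll":0},{"grip":0.2,"xyz":[0,0,0.002],"roll":0},{"grip":0.2,"xyz":[0,0,0.002],"roll":0},{"grip":0.2,"xyz":[0,0,0.002],"roll":0}]'
```

```text
time_s: 14.18
ee_pos: [0.4753, -0.0647, 0.0774]
eef_rot: [-3.141, -0.001, 2.65]
ft_force: [1.5, -1.0, 4.5]
opening: 0.027
finger_force: 59.6
time_s: 14.52
ee_pos: [0.4753, -0.0647, 0.0754]
eef_rot: [-3.141, -0.0, 2.65]
ft_force: [0.9, 0.0, 5.8]
opening: 0.0273
finger_force: 59.8
```

```bash
python3 -m pendant '[{"grip":0.2,"xyz":[0,0,0.001],"roll":0},{"grip":0.2,"xyz":[0,0,0.002],"roll":0},{"grip":0.2,"xyz":[0,0,0.0025],"roll":0},{"grip":0.2,"xyz":[0,0,0.0025],"roll":0},{"grip":0.2,"xyz":[0,0,0.0025],"roll":0}]'
python3 -m pendant '[{"grip":0.2,"xyz":[0,0,0],"roll":0},{"grip":0.2,"xyz":[0,0,0],"roll":0},{"grip":0.2,"xyz":[0,0,0],"roll":0},{"grip":0.2,"xyz":[0,0,0],"roll":0}]'
```

```text
time_s: 14.93
ee_pos: [0.4754, -0.0647, 0.0734]
eef_rot: [-3.141, -0.001, 2.65]
ft_force: [-0.5, -0.5, 9.2]
opening: 0.0275
finger_force: 60.2
time_s: 15.27
ee_pos: [0.4754, -0.0647, 0.0735]
eef_rot: [-3.141, -0.001, 2.65]
ft_force: [-0.2, -0.2, 8.9]
opening: 0.0272
finger_force: 60.2
```

```bash
python3 -m pendant '[{"grip":0.2,"xyz":[0,0,0.0008],"roll":0},{"grip":0.2,"xyz":[0,0,0.0008],"roll":0},{"grip":0.2,"xyz":[0,0,0.0008],"roll":0},{"grip":0.2,"xyz":[0,0,0.0008],"roll":0}]'
python3 - <<'E'
from h import *
s=bot.get_state();R=Rot.from_euler("xyz",s["eef_rot"]).as_matrix();t=s["ee_pos"]; P=bot.camera_params("wrist");im,d=save("wrist","w7")
f=lambda c,r:bydepth("wrist",[c,r],d[r,c],P)
X=np.array([f(c,r) for r in range(256,318,4) for c in range(296,336,4)]); T=(X-t)@R
print("top z world",np.median(X[:,2]),"tool",np.median(T[:,2]))
A=np.c_[X[:,:2]-X[:,:2].mean(0),np.ones(len(X))]; print("tilt",np.linalg.lstsq(A,X[:,2],rcond=None)[0][:2])
print("back x",[((f(315,r)-t)@R*1000).round(1).tolist() for r in (218,224,230,236)])
print("panel z",[f(c,r).round(4).tolist() for c,r in ((200,150),(250,120),(400,150))])
for q in bot.pinpoint("wrist","burner_knob_pointer")[:1]: print(q)
E
```

```text
time_s: 15.6
ee_pos: [0.4754, -0.0647, 0.0733]
eef_rot: [-3.141, -0.001, 2.65]
ft_force: [-2.7, 0.0, 14.5]
opening: 0.0275
finger_force: 60.7
top z world 0.09643415528885393 tool -0.02313356297418849
tilt [ 0.0054311  -0.00554657]
back x [[24.3, 1.4, -0.2], [24.6, 1.4, -7.8], [24.4, 1.4, -13.7], [24.3, 1.4, -19.4]]
panel z [[0.4038, -0.1091, 0.0007], [0.4029, -0.0708, -0.0002], [0.45, -0.0023, 0.0531]]
{'xy': [0.5034, 0.8185], 'p': 0.98}
```

The spindle is at its stop: force rises steeply with no further travel, and the knob's top is at z 0.0964 against 0.096 expected when fully pressed. I'll hold for a moment and hand in.

```bash
python3 -m pendant '[{"grip":0.2,"xyz":[0,0,0],"roll":0},{"grip":0.2,"xyz":[0,0,0],"roll":0},{"grip":0.2,"xyz":[0,0,0],"roll":0},{"grip":0.2,"xyz":[0,0,0],"roll":0},{"grip":0.2,"xyz":[0,0,0],"roll":0}]'
python3 -c "
from workcell import bot
print(bot.hand_in())"
```

```text
time_s: 16.12
ee_pos: [0.4754, -0.0647, 0.0733]
eef_rot: [-3.141, -0.001, 2.65]
ft_force: [-1.7, 0.3, 13.2]
opening: 0.0273
finger_force: 60.7
the job is handed in; nothing more can be done
None
```

I handed the job in at about 16 s with the timer turned back to zero and the burner knob fully home, pressed to the spindle's stop and still held by the gripper; `hand_in()` returned no verdict.

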